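# Set up the viewing board and hold a tube slanted before it

### The arm

A 6-joint arm with a two-finger parallel gripper is mounted at the origin on the work surface. World frame = base frame: x ahead of the robot, y to its left, z up, the work surface at z = 0. Lengths are in m, angles in rad, forces in N, time in s.
With the tool pointing down it reaches from about 0.275 to 0.825 m from the base axis. Payload 5.2 kg.
Tool frame: the origin (TCP) lies on the front face of the gripper's body, between the roots of the fingers; the fingertips stand 84 mm ahead of it and the grasp point (between the pads) lies 65 mm ahead of it; z points along the fingers, y is the line along which they close (so a half turn about z gives the same grasp; the last joint's range is limited). The gripper opens to 93 mm and grips with 3 to 60 N. Pads are 15 mm wide; open, the fingers measure 128 mm over their backs; the gripper's body (75 mm by 188 mm) begins 65 mm behind the grasp point.
Start: joints at [-1.531, 0.259, 1.535, -0, 1.348, -0.203], TCP at [0.132, -0.534, 0.303] pointing down, gripper open.
Joint ranges: [-3.14, 3.14], [-0.91, 2.08], [0.19, 2.58], [-1.22, 4.36], [0.22, 2.71], [-3.12, 3.12]. Speed limits (rad/s): [2.57, 2.57, 3.14, 3.14, 3.14, 3.14].

### API

Orientations are given as a unit quaternion [x, y, z, w].
In Python, from rig import move_ptp, movel, set_joints, grip, wait, solve_ik, read_state, get_image, camera_model, IKError, finish_job gives the robot as it stands. Calls block until the motion is done:
- move_ptp(position, orientation): joint-space move of the TCP to a pose.
- movel(position, rate=0.15, orientation=None, threshold=None): straight line of the TCP; orientation=None keeps the orientation; rate is the mean speed in m/s. With threshold (N) it stops when the force on the tool has changed by that much, and returns True; else False.
- set_joints(angles): joint-space move.
- grip(opening, grip_force=None): finger opening in m; grip_force is the grip in N (None keeps the last); returns when the fingers have stopped.
- wait(seconds).
- solve_ik(position, orientation): joint angles nearest the present ones, or None.
- read_state(): the state.
- get_image(name): name is "side" or "top"; returns (picture, depth): 384x512x3 uint8, red, green, blue; 384x512 float32, m along the optical axis (not along the pixel's ray), 0 where there is no reading.
- camera_model(name): a dict with "fx", "fy", "cx", "cy" (pixels), "R" (3x3) and "t" (3): a world point X has camera coordinates R X + t. Camera axes: x right, y down, z forward; pixel columns grow to the right and rows downward; lengths in m; the calibration is good to about 2 mm. A picture is of the moment at which its call begins. camera_model takes no time and is no camera call.
A pose or a line that the arm cannot do raises IKError and nothing moves.
- finish_job(): hands the job in; it is judged then, once.
The state is a dict: "time": time; "joint_positions": joint angles; "joint_velocities": joint speeds; "effort": joint torques, N m; "ee_pos": TCP position; "ee_rot": TCP orientation; "contact_force": force on the tool from outside, world axes, zero at the start; "wrist_torque": the same for the moment, N m; "finger_gap": finger opening in m; "finger_force": force on a finger pad.
Only numpy, scipy, OpenCV 4.12 (cv2) and the standard library are available. Lean on these libraries where they do the work, as an engineer would, in place of code of your own. Each camera call takes 0.05 s, during which the arm holds its last target. There are 200 camera calls.

### The job

Check the tall tube for cracks against the dark viewing board. First take the board out of its slotted holder and lean it, long side up, tilted back against the middle of the block heater's front wall, and let go of it; then draw the tall capped tube out of the rack and hold it slanted at about 45 degrees, cap end up, some 10 cm in front of the middle of the board, raised clear of the bench and touching nothing but the gripper. Finish while still holding the tube there; leave the short tubes, the bottle and the tip box where they are.

Things in the scene. Friction and masses are not known exactly. Their poses are not given: they have to be found in the camera images.
- heater: block heater, a grey box fixed to the bench, 100 (x) x 160 (y) x 90 (z) mm, with round wells in its aluminium top. Origin: centre of its underside. Its plain front wall is the upright face at x = -50 mm of its own frame, and faces roughly towards the robot; its top edge is at 90 mm. The dial and display are on the back (+x).
- holder: steel holder fixed to the bench, 70 (x) x 130 (y) x 40 (z) mm, with one slot along its y axis through its middle, 11 mm wide, open at the top and ends, slot floor at 10 mm. Origin: centre of its underside.
- board: viewing board: plain rigid matt black plastic panel, 8 mm thick (x) x 140 mm wide (y) x 160 mm high (z), about 0.2 kg, both faces alike. Origin: centre of its lower edge face (underside); z runs up the board, x is the normal of its faces. It starts upright in the holder's slot, 30 mm deep, its top 170 mm above the bench.
- rack: white tube rack fixed to the bench, 70 (x) x 180 (y) x 58 (z) mm, with a row of three 32 mm holes along its y axis at -60, 0 and 60 mm. Tubes stand on its floor at 6 mm; the top plate is 10 mm thick with its top at 58 mm. Origin: centre of its underside.
- tube: the tall capped tube, the tallest of the three in the rack: clear plastic, 29 mm diameter, 117 mm long with cap, about 30 g. The round grey cap (three raised bands, 34.4 mm diameter) is the top 22 mm (95 to 117 mm). The lowest 18 mm taper to a 16 mm foot. Origin: centre of its foot; z runs along it to the cap. Starts upright in any of the rack's holes.
- tube_mid (a point): point on the tall tube's axis, 58 mm from its foot (its middle)
- short_a: short capped tube, 88 mm long, 29 mm diameter, cap 34.4 mm, in the rack; leave alone. Origin: centre of its underside.
- short_b: another short capped tube like short_a, in the rack; leave alone. Origin: centre of its underside.
- bottle: glass bottle with black cap, 64 mm diameter, 130 mm high, on the bench; leave alone. Origin: centre of its underside.
- tipbox: white box with clear lid, 87 x 122 x 67 mm, on the bench; leave alone. Origin: centre of its underside.
Not all that is in view belongs to the job. Leave any orange look-alike of the tube alone.

How it is judged:
By the outcome, as a careful person would: the job done as asked, in the order asked, and still so for the second after the job is handed in, while the arm keeps its last pose, push and grip.
It also fails if it takes over 51 s, if anything falls off the work surface, if the arm or the gripper's body presses on something with over 40 N, if the wrist force passes 120 N, or if a joint passes its speed limit or range.

## Working session

There is one attempt and no reset: what is moved stays moved. The work goes in short steps, each a Python script; the robot and the scene stay as the last script left them, time stands still between calls to the robot, and variables do not carry over. Pictures are saved under pics/ and viewed, at most 10 in all, crops included, and the job is handed in when it is done.

```bash
mkdir -p pics; ls; python3 - <<'E'
from rig import *
import cv2,numpy as np
for n in("side","top"):
    p,d=get_image(n); cv2.imwrite(f"pics/{n}0.png",p[...,::-1]); np.savez(f"{n}0.npz",p=p,d=d)
    m=camera_model(n); print(n,{k:np.round(v,3).tolist() for k,v in m.items()}, "cam pos",-np.array(m["R"]).T@m["t"])
s=read_state(); print(s)
E
```

```text
pics
side {'fx': 450.04, 'fy': 450.04, 'cx': 260.373, 'cy': 193.572, 'R': [[-0.876, -0.482, -0.024], [-0.231, 0.462, -0.856], [0.424, -0.744, -0.516]], 't': [0.484, 0.183, 1.076]} cam pos [0.01050329 0.95007963 0.72365036]
top {'fx': 359.422, 'fy': 359.422, 'cx': 252.01, 'cy': 186.916, 'R': [[-0.001, -1.0, -0.005], [-0.992, 0.002, -0.123], [0.123, 0.005, -0.992]], 't': [0.017, 0.544, 0.864]} cam pos [0.43433398 0.01166685 0.92456099]
{'time': 0.1, 'joint_positions': array([-1.53078611e+00,  2.59255737e-01,  1.53589848e+00,  2.89440259e-05,
        1.34800572e+00, -2.02827033e-01]), 'joint_velocities': array([-3.90183482e-05, -2.42542065e-03, -1.11021961e-03, -5.36830087e-05,
       -2.36722130e-03, -4.77779741e-04]), 'effort': array([ 3.06603884e-03, -4.38206184e+01, -2.84643728e+01,  7.20849400e-02,
        3.61229992e-02, -4.86700344e-05]), 'ee_pos': array([ 0.13225461, -0.53352556,  0.30203864]), 'ee_rot': array([ 9.92637894e-01,  1.21117289e-01,  7.77896799e-05, -7.79899025e-04]), 'contact_force': array([-0.90852448,  0.47318091,  0.36380649]), 'wrist_torque': array([ 0.0323203 , -0.01700198, -0.0154756 ]), 'finger_force': 0.0, 'finger_gap': 0.09300474871766959}
```

View pics/side0.png

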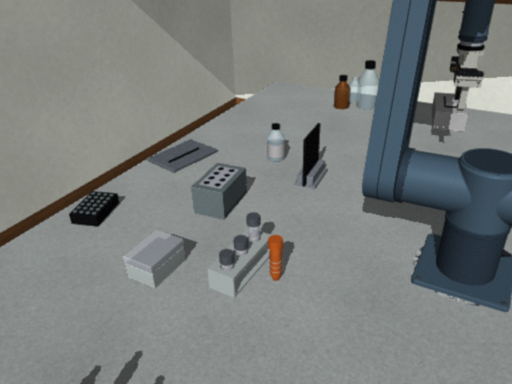

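View pics/top0.png

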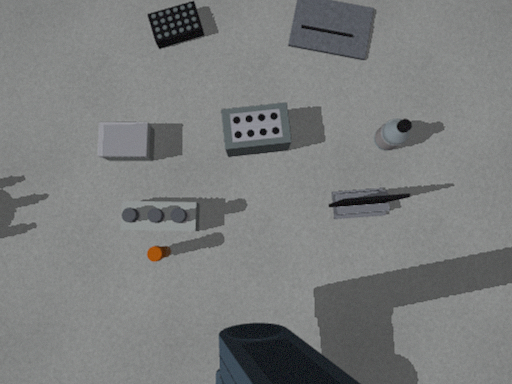

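The side view shows the heater at (220,190), the board in its holder at (311,155), and the rack at (240,262) with caps at (254,220), (241,243) and (227,259). An orange look-alike stands at (276,258). In the top view the caps are at (179,215), (156,215) and (130,215), and the orange one is at (156,253). The cap at side (254,220) looks tallest, so I'll check heights and enlarge that crop.

```bash
cat > h.py <<'E'
import numpy as np,cv2
from rig import *
def cloud(n,d):
    m=camera_model(n); v,u=np.mgrid[0:384,0:512]
    c=np.stack([(u-m["cx"])/m["fx"]*d,(v-m["cy"])/m["fy"]*d,d],-1)
    X=(c-m["t"])@np.array(m["R"]); X[d<=0]=np.nan; return X
def rect(P):
    c,s,a=cv2.minAreaRect(P[:,:2].astype(np.float32)*1000)
    if s[0]>s[1]: s=s[::-1]; a-=90   # long side is y
    a=(a+90)%180-90
    return np.round(c,1),np.round(s,1),round(a,1)   # mm; a = yaw of x axis (short side) deg
E
cat > m.py <<'E'
from h import *
C={}
for n in("side","top"):
    z=np.load(n+"0.npz"); C[n]=cloud(n,z["d"]); 
def sel(n,box,z0,z1):
    u0,v0,u1,v1=box; P=C[n][v0:v1,u0:u1].reshape(-1,3); P=P[np.isfinite(P[:,0])]
    return P[(P[:,2]>z0)&(P[:,2]<z1)]
for nm,n,b,z0,z1 in [("heater","top",(215,95,300,165),.08,.1),("heater","side",(185,155,255,225),.085,.095),
  ("rack","top",(115,195,205,240),.05,.066),("rack","side",(200,220,275,300),.052,.062),
  ("holder","top",(325,180,400,225),.032,.05),("holder","side",(290,150,335,195),.03,.045),
  ("boardtop","top",(320,180,420,220),.06,.2),("board","side",(295,115,330,185),.05,.2)]:
    P=sel(n,b,z0,z1); print(nm,n,len(P),rect(P),"z",np.round(np.percentile(P[:,2],[2,50,98]),3))
for u,v in [(179,215),(156,215),(130,215),(156,253)]:
    P=sel("top",(u-9,v-9,u+10,v+10),.075,.2);print("cap",len(P),np.round(np.median(P,0),3),rect(P))
for u,v in [(254,220),(241,243),(227,259),(276,243)]:
    P=sel("side",(u-9,v-9,u+10,v+10),.07,.2);print("capside",len(P),np.round(np.percentile(P[:,2],[50,98]),3),np.round(P.mean(0),3))
p=np.load("side0.npz")["p"][130:300,195:335,::-1]; cv2.imwrite("pics/crop1.png",cv2.resize(p,None,fx=3.5,fy=3.5,interpolation=cv2.INTER_CUBIC))
E
python3 m.py
```

```text
heater top 2722 (array([687.9,   5.4]), array([101.2, 159.9]), 6.0) z [0.085 0.088 0.091]
heater side 949 (array([685.2,   5.6]), array([101.1, 165.2]), 6.6) z [0.086 0.09  0.093]
rack top 1527 (array([473.6, 241.2]), array([ 70.1, 181.1]), -1.0) z [0.053 0.056 0.059]
rack side 962 (array([444.4, 240.7]), array([127.2, 183.3]), -1.8) z [0.053 0.057 0.061]
holder top 727 (array([ 506.1, -250.4]), array([ 51. , 142.4]), 4.5) z [0.034 0.038 0.042]
holder side 238 (array([ 502.9, -251.6]), array([ 51. , 147.6]), 4.0) z [0.031 0.039 0.044]
boardtop top 457 (array([ 506. , -248.5]), array([  8.2, 139.8]), 4.3) z [0.067 0.166 0.17 ]
board side 597 (array([ 503.9, -250.7]), array([ 10.9, 148.4]), 4.0) z [0.053 0.117 0.17 ]
cap 214 [0.471 0.179 0.121] (array([472.1, 180.7]), array([32.8, 33.7]), -87.6)
cap 193 [0.472 0.238 0.092] (array([472.6, 240.5]), array([32.7, 33.5]), 2.5)
cap 196 [0.475 0.298 0.092] (array([474.8, 300.7]), array([32.6, 33. ]), -0.8)
cap 223 [0.387 0.229 0.115] (array([387.6, 231.1]), array([32.3, 32.4]), 87.9)
capside 231 [0.117 0.124] [0.467 0.186 0.113]
capside 209 [0.091 0.095] [0.468 0.245 0.087]
capside 217 [0.091 0.096] [0.469 0.306 0.087]
capside 248 [0.112 0.119] [0.382 0.237 0.108]
```

View pics/crop1.png

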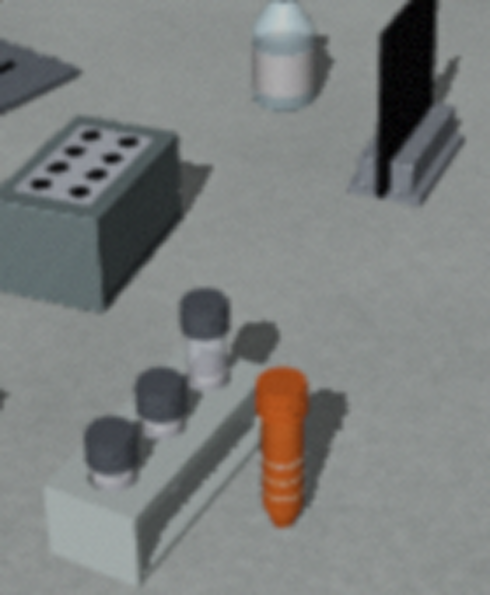

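The crop confirms it: the tall tube is the grey-capped one at (205,320), with its top at z≈0.123 m and its axis at (0.472, 0.180). The other two grey caps, at (162,400) and (112,450), sit at z≈0.093 and are short. The orange one stands outside the rack. Next I'll check that the plan is reachable.

```bash
cat >> h.py <<'E'
from scipy.spatial.transform import Rotation as Ro
D=np.deg2rad
def frame(bot,yaw,tilt,roll=0,L=.205,s=1):
    """object frame: yaw about z, then tilt (top to +x), roll (top to -y); TCP L up its z axis, tool z=-z, tool y=s*x"""
    B=(Ro.from_euler('z',yaw,degrees=True)*Ro.from_euler('y',tilt,degrees=True)*Ro.from_euler('x',roll,degrees=True)).as_matrix()
    x,y,z=B.T; T=np.stack([np.cross(s*x,-z),s*x,-z],1)
    return np.array(bot)+L*z, Ro.from_matrix(T).as_quat()
HY=6.2; HC=np.array([.6870,.0055]); hx=np.array([np.cos(D(HY)),np.sin(D(HY))])
def front(d,z): return [*(HC-(.05+d)*hx),z]     # point d ahead of heater front wall, at its middle
BOARD=([.5055,-.249,.010],4.2,0)
TUBE=[.4715,.1795,.006]
def mid2foot(mid,yaw,tilt,roll):
    B=(Ro.from_euler('z',yaw,degrees=True)*Ro.from_euler('y',tilt,degrees=True)*Ro.from_euler('x',roll,degrees=True)).as_matrix()
    return np.array(mid)-.058*B[:,2]
LT=.106+.065
E
python3 - <<'E'
from h import *
M=front(.022+.004-.019+.1,.095)
print("mid",M)
for s in(1,-1):
  for nm,a in [("pick",(BOARD[0],4.2,0)),("place",(front(.03,.002),HY,14)),("placehi",(front(.03,.12),HY,14))]:
    q=solve_ik(*frame(*a,s=s)); print(s,nm,None if q is None else np.round(q,2))
  for nm,a in [("tube",(TUBE,0,0,0)),("up",([*TUBE[:2],.16],0,0,0))]+[(f"view t{t} r{r} y{y}",(mid2foot(M,y,t,r),y,t,r)) for y,t,r in [(HY,0,45),(HY,0,-45),(HY,-45,0)]]:
    q=solve_ik(*frame(*a,L=LT,s=s)); print(s,nm,None if q is None else np.round(q,2))
E
```

```text
mid [np.float64(0.5309182986563465), np.float64(-0.011455898845845589), 0.095]
1 pick [-0.66  0.36  1.63 -0.    1.16 -0.73]
1 place [-0.14  0.65  1.2  -0.06  1.54 -0.24]
1 placehi [-0.14  0.58  1.03 -0.06  1.77 -0.25]
1 tube [ 0.14  0.3   1.81 -0.    1.03  0.14]
1 up [ 0.14  0.16  1.59 -0.    1.39  0.14]
1 view t0 r45 y6.2 [-0.65  0.6   1.56  0.54  1.58 -0.93]
1 view t0 r-45 y6.2 [ 0.29  0.51  1.73 -0.83  1.22  0.62]
1 view t-45 r0 y6.2 [-0.61  0.06  2.46  1.61  0.48 -2.17]
-1 pick [-0.66  0.36  1.63 -0.    1.16  2.41]
-1 place [-0.14  0.65  1.2  -0.06  1.54  2.9 ]
-1 placehi [-0.14  0.58  1.03 -0.06  1.77  2.89]
-1 tube [ 0.14  0.3   1.81 -0.    1.03 -3.  ]
-1 up [ 0.14  0.16  1.59 -0.    1.39 -3.  ]
-1 view t0 r45 y6.2 [-0.65  0.6   1.56  0.54  1.58  2.22]
-1 view t0 r-45 y6.2 [ 0.29  0.51  1.73 -0.83  1.22 -2.53]
-1 view t-45 r0 y6.2 [-0.61  0.06  2.46  1.61  0.48  0.98]
```

```bash
python3 - <<'E'
from h import *
b,y,t=BOARD
up=lambda dz:frame([b[0],b[1],b[2]+dz],y,t)
grip(.05)
move_ptp(*up(.09)); movel(up(0)[0],.12,threshold=8)
s=read_state(); print(s["ee_pos"],up(0)[0],s["contact_force"])
grip(0,40); s=read_state(); print("gap",s["finger_gap"],s["finger_force"],s["contact_force"])
movel(up(.12)[0],.12)
s=read_state(); print("gap",s["finger_gap"],s["contact_force"],s["time"])
move_ptp(*frame(front(.045,.10),HY,14))
p,d=get_image("side"); cv2.imwrite("pics/side1.png",p[90:290,120:380,::-1].repeat(3,0).repeat(3,1))
np.savez("side1.npz",p=p,d=d); P,d2=get_image("top"); np.savez("top1.npz",p=P,d=d2)
s=read_state(); print(s["ee_pos"],s["contact_force"],s["finger_gap"],s["time"])
E
```

```text
[ 0.5058088  -0.24941958  0.21568242] [ 0.5055 -0.249   0.215 ] [-0.60762893 -0.31848561  1.66430868]
gap 0.007320107459848328 39.999661445617676 [-0.44937994  0.17704107  1.05668771]
gap 0.007477590450772992 [ 0.11771953  0.17753339 -2.74207776] 5.4667
[ 0.64162192 -0.00144418  0.29958418] [-0.84228592  0.0784702  -1.81639867] 0.00767558599909722 6.6417
```

View pics/side1.png

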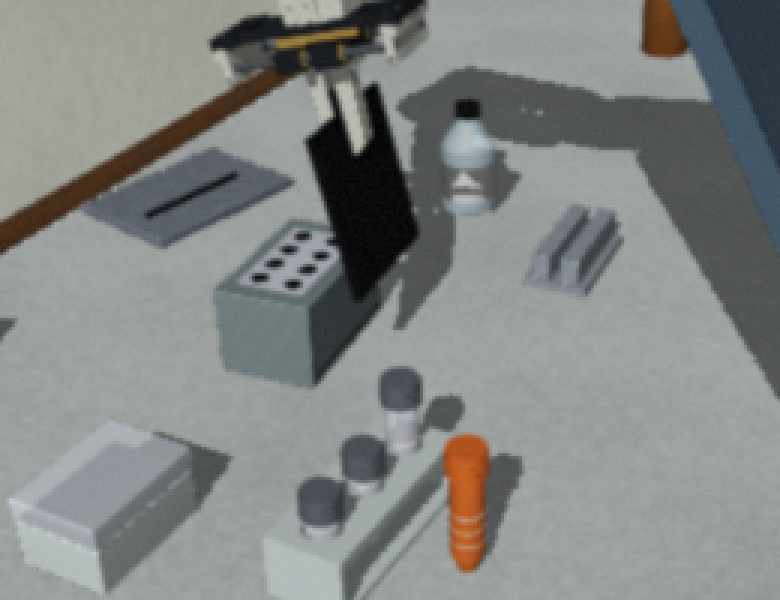

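The board hangs squarely, tilted and centred ahead of the heater (board centre about (360,200) in the crop). I'll lower it to the bench, press it back to the wall edge and release.

```bash
python3 - <<'E'
from h import *
h3=np.array([*hx,0])
F=lambda d,z:frame(front(d,z),HY,14)[0]
movel(F(.036,.10),.1); movel(F(.036,.012),.12,threshold=10)
print("low",read_state()["contact_force"])
print(movel(F(.036,-.006),.02,threshold=3)); s=read_state(); z=s["ee_pos"][2]; print("down z err",z-F(.036,.001)[2],s["contact_force"])
p=s["ee_pos"]+[0,0,.002]; movel(p,.03)
hit=movel(p+.014*h3,.02,threshold=3); s=read_state(); print("push",hit,(s["ee_pos"]-p)@h3,s["contact_force"])
print(movel(s["ee_pos"]-[0,0,.005],.02,threshold=3)); s=read_state(); print(s["ee_pos"],s["contact_force"])
grip(.03); wait(.3)
q=s["ee_rot"]; zt=Ro.from_quat(q).as_matrix()[:,2]
movel(s["ee_pos"]-.09*zt,.12)
p,d=get_image("side"); cv2.imwrite("pics/side2.png",p[90:290,120:380,::-1].repeat(3,0).repeat(3,1))
X=cloud("side",d); m=(p.max(2)<45)&(X[...,2]>.015)&(X[...,2]<.18)&(abs(X[...,0]-.62)<.06)&(abs(X[...,1])<.12)
P=X[m]; c=np.median(P,0); n=np.linalg.svd(P-P.mean(0),full_matrices=False)[2][2]; n*=-np.sign(n[0])
print("board",len(P),"normal",n,"tilt",np.rad2deg(np.arcsin(n[2])),"yaw",np.rad2deg(np.arctan2(-n[1],-n[0])),"c",P.mean(0),"y",np.percentile(P[:,1],[1,99]),"z",np.percentile(P[:,2],[1,99]))
print(read_state()["time"])
E
```

```text
low [ 0.22602735 -0.61574121 -1.58732256]
True
down z err -8.075817805616725e-05 [0.33320203 0.35658231 4.31693876]
push True 0.011286302824411957 [ 0.55557145  0.09400433 -1.69297252]
True
[0.66196199 0.00302646 0.19963063] [0.90643618 1.10095198 4.60565915]
board 1330 normal [-0.96495195 -0.09414547  0.24495788] tilt 14.179344825506995 yaw 5.572422210294567 c [0.62814301 0.00660691 0.08825282] y [-0.06710509  0.06983094] z [0.01676524 0.15607743]
11.2917
```

View pics/side2.png

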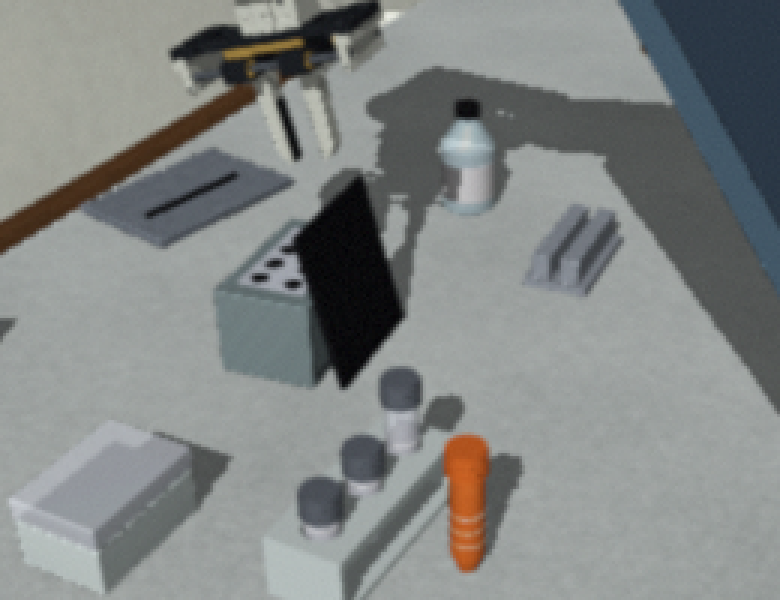

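The board leans at 14°, centred and squared to the heater: in the crop it sits at (350,280) against the top edge, with the gripper free. Now the tube.

```bash
cat > t.py <<'E'
from h import *
T=lambda dz:frame([TUBE[0],TUBE[1],TUBE[2]+dz],0,0,L=LT)
s=read_state(); movel(s["ee_pos"]+[-.02,0,.05],.15); grip(.06)
move_ptp(*T(.09)); hit=movel(T(0)[0],.1,threshold=8); print("hit",hit,read_state()["ee_pos"]-T(0)[0])
grip(0,20); s=read_state(); print("gap",s["finger_gap"],s["finger_force"],s["contact_force"])
movel(T(.11)[0],.08); s=read_state(); print("gap",s["finger_gap"],s["contact_force"])
M=np.array([.532,-.009,.103])
move_ptp(*frame(M+[0,0,.03-.005],HY,0,L=LT))
pos,q=frame(mid2foot(M,HY,0,45),HY,0,45,L=LT)
movel(pos,.12,orientation=q); wait(.3)
s=read_state(); print("gap",s["finger_gap"],s["finger_force"],s["contact_force"],s["ee_pos"]-pos,s["time"])
for n in("side","top"):
    p,d=get_image(n); np.savez(n+"3.npz",p=p,d=d)
    c=p[90:290,120:380] if n=="side" else p[60:260,120:380]
    cv2.imwrite(f"pics/{n}3.png",c[...,::-1].repeat(3,0).repeat(3,1))
E
python3 t.py
```

```text
hit False [5.14275781e-04 8.76415672e-06 4.91555457e-04]
gap 0.03355263429568682 20.000230371952057 [0.39987903 0.31013937 1.30394451]
gap 0.03383457025242153 [-0.46950918  0.23480974 -0.10348824]
gap 0.034347587831620896 19.99993398785591 [-0.48070871  0.03403158 -1.42771813] [0.00010449 0.00041536 0.00061449] 19.0417
```

View pics/side3.png

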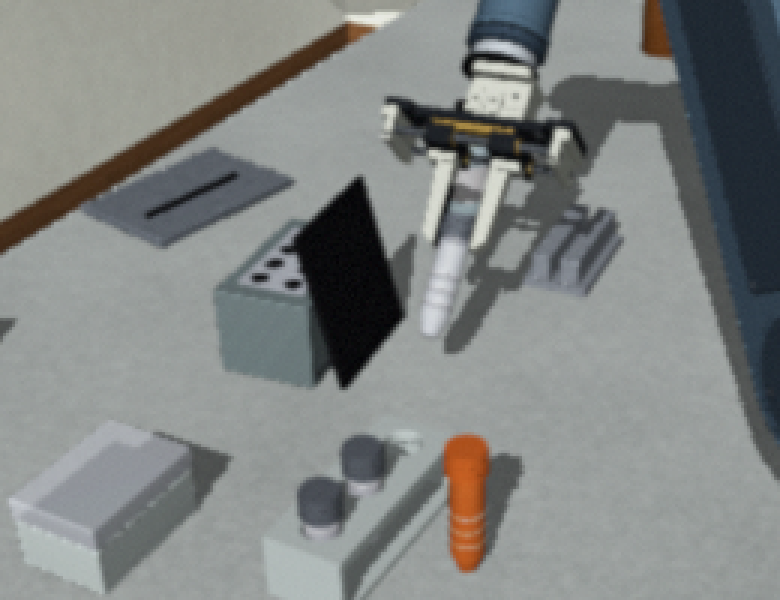

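View pics/top3.png

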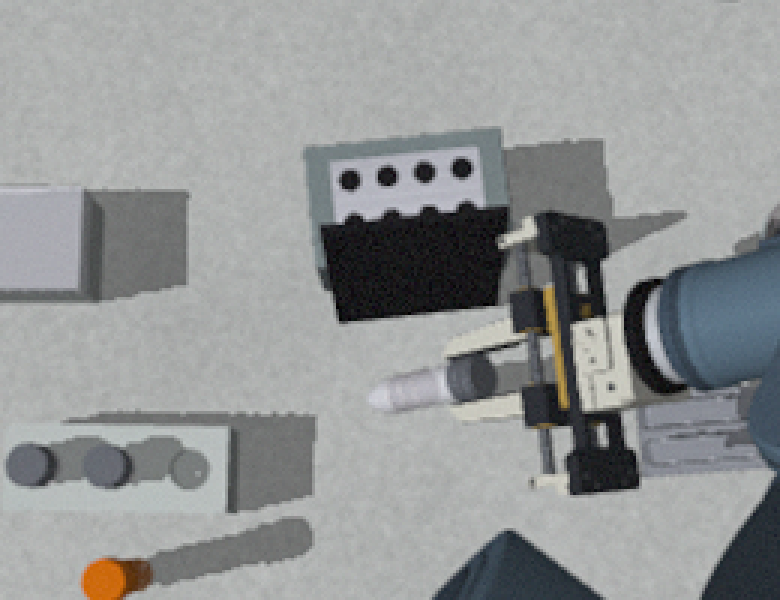

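In the side crop the tube is held slanted, cap up, with its foot at (431,330). In the top crop the foot is at (372,398), centred in front of the board, and the gripper is clear of it. I'll check the foot point across the two views and see whether the board has shifted, then hand in.

```bash
python3 - <<'E'
from h import *
f=mid2foot([.532,-.009,.103],HY,0,45)
for n in("side","top"):
    m=camera_model(n); c=np.array(m["R"])@f+m["t"]; print(n,"foot exp px",m["fx"]*c[0]/c[2]+m["cx"],m["fy"]*c[1]/c[2]+m["cy"])
print("seen side",120+431/3,90+330/3,"top",120+372/3,60+398/3)
A=np.load("side3.npz"); X=cloud("side",A["d"]); p=A["p"]
m=(p.max(2)<45)&(X[...,2]>.015)&(X[...,2]<.18)&(abs(X[...,0]-.62)<.06)&(abs(X[...,1])<.12)
print("board c",X[m].mean(0), read_state()["finger_gap"])
finish_job()
E
```

```text
side foot exp px 262.33404663356487 201.84759115463305
top foot exp px 245.32504783698514 192.4434554115373
seen side 263.66666666666663 200.0 top 244.0 192.66666666666666
board c [0.62775707 0.00747172 0.08770939] 0.033673182670071536
the job is handed in; nothing more can be done
```

The job is handed in: the board leans at 14° against the middle of the heater's front wall, released, and the tall tube is held at 45°, cap up, about 10 cm in front of the board's middle and clear of the bench.

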